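# Clamp a folded panel and hold the thickness probe on its ringed spot

## Robot

A 6-joint arm with a two-finger parallel gripper is mounted at the origin on the work surface. World frame = base frame: x ahead of the robot, y to its left, z up, the work surface at z = 0. Lengths are in mm, angles in rad, forces in N, time in s.
With the tool pointing down it reaches from about 350 to 975 mm from the base axis. Payload 7.1 kg.
Tool frame: the origin (TCP) lies at the very end of the fingers, on their centre line; the grasp point (between the pads) lies 19 mm behind it (ctrl.pinch_z is the z of the grasp point in the tool frame, in mm); z points along the fingers, y is the direction in which the jaws open and shut (so a half turn about z gives the same grasp; the last joint's range is limited). The gripper opens to 88 mm and grips with 3 to 60 N. Pads are 20 mm wide; open, the fingers measure 115 mm over their backs; the gripper's body (75 mm by 178 mm) begins 61 mm behind the grasp point.
Start: joints at [-1.36, 0.423, 1.63, -0, 1.089, -0.019], TCP at [142.384, -608.549, 222.675] pointing down, gripper open.
Joint ranges: [-3, 3], [-0.9, 2.11], [0.09, 2.58], [-1.31, 4.45], [0.11, 2.69], [-2.54, 2.54]. Speed limits (rad/s): [2.39, 2.39, 3.01, 3.14, 3.14, 3.14].

## Interface

Orientations are given as a rotation vector (axis times angle).
In Python, from workcell import get_obs, optics, ctrl gives the robot as it stands.
- The arm moves only by the shell command python3 -m jog 'ROWS'. ROWS is a JSON object of lists of equal length, an entry for each row: "delta_rot": the turn, a rotation vector about the tool's x, y, z in rad, a list of three; "translation": the shift along the tool's x, y, z in mm, a list of three; "hand": the opening, from -1 (shut) to 1 (fully open). In form: {"delta_rot": [[rx, ry, rz], ...], "translation": [[x, y, z], ...], "hand": [hand, ...]}. A call has 1 to 5 rows; each row is the pose to reach, as a shift and turn from the pose commanded when the call began, along the tool's axes at that moment; what a row does not reach only later rows make up. A row lasts 1/10 s, in which the tool goes at most 50 mm and 8.59 degrees, less where a joint would pass 70% of its speed; a pose out of reach is approached as far as the arm can. A call with a gripper value outside its range is refused whole. The fingers move at their own pace and stop on an object; the grip force is fixed at half the most. Time passes only in rows, so rows that repeat a pose let the fingers close. It gives the time, the measured TCP pose, the force and the opening at its end, in the units of the state.
- get_obs(): the state, without advancing time (a new reading comes with each control period).
- optics.get_image(name): name is "scene" or "top" or "wrist"; returns the picture (420x560x3 uint8, red, green, blue); there is no depth.
- optics.calibration(name): a dict with "intrinsics" (3x3 intrinsics, pixels), "cam_to_world" (4x4, takes a point from camera to world coordinates). Camera axes: x right, y up, looking along -z (the intrinsics and any distortion apply to the point x, -y, -z); pixel columns grow to the right and rows downward; lengths in mm; the calibration is good to about 2 mm. A picture is of the moment at which its call begins: read the wrist's pose just before it. calibration takes no time and is no camera call; for the wrist camera it gives the pose at the moment of the call.
- ctrl.close_job(): hands the job in, once; it reports no verdict.
The state is a dict: "t": time; "qpos": joint angles; "qvel": joint speeds; "joint_torque": joint torques, N m; "ee_pos": TCP position; "orientation": TCP orientation; "ft_force": force on the tool from outside, world axes, zero at the start; "moment": the same for the moment, N m; "width": finger opening in mm.
Only numpy, scipy, OpenCV 4.12 (cv2) and the standard library are available. Lean on these libraries where they do the work, as an engineer would, in place of code of your own. Each camera call takes 0.05 s, during which the arm holds its last target. There are 200 camera calls.

## Task

Swing the clamp's lever fully down so that its rubber foot holds the sheet-metal panel on the sloping rest; then take the thickness probe out of its holder and hold it with its tip inside the circle drawn on the panel (not the square), standing square to the sloping sheet and pressed on gently so that its spring sleeve is about half pushed in. Finish while still holding it there in the gripper for the reading, and leave the jar, the can and the tube offcut where they are.

Things in the scene. Friction and masses are not known exactly. Their poses are not given: they have to be found in the camera images.
- rest: Fixed sloping rest on a 220 x 270 mm base, carrying a bare aluminium panel 170 (up-slope) x 260 mm (along y). Origin: on the work surface below the panel's centre; +x horizontal, up-slope; z up. The panel's face rises to +x at 0.38 rad, its centre 75 mm up; its lower edge has a folded lip 16 mm high. The blue clamp head is at the upper edge at y = +100 mm, 142 mm tall. Place and yaw vary.
- clamp (a joint): Angle of the clamp lever in rad: 0 fully raised, 1.05 fully down at its stop, rubber foot on the panel. Starts between 0 and 0.25 and stays where it is left (about 2 N at the knob moves it). Its axis lies along the rest's y; at joint value q the lever, seen from the hinge, points to the rest's -x at an elevation of 0.67 - q rad above level.
- clamp_knob (a point): Centre of the black ball knob (22 mm diameter) at the free end of the clamp's steel lever (10 mm rod), 100 mm from the hinge. Fully raised it lies 78 mm towards the rest's -x from the hinge and 62 mm above it; fully down, 93 mm towards -x and 37 mm below it, 24 mm off the panel. Push it down from above.
- clamp_hinge (a point): The clamp's hinge axis, middle of the lever, in the rest's frame at (84, 100, 134) mm.
- ring_mark: Circle of 28 mm diameter drawn in black pen on the panel, with a dot in its centre. Origin: the dot, on the panel's face; z points out of the panel, square to it; y along the panel, x up the slope. Drawn 20 mm (along the slope) below the panel's centre line and 20 to 60 mm to one side of the middle; which side changes.
- square_mark: A 26 mm square with a dot, drawn in the same pen on the other half of the panel: not the spot to measure. Origin and axes as for the circle.
- holder: Fixed grey block 75 x 75 x 60 mm high with an upright through hole of 23 mm diameter in which the probe hangs. Origin: centre of its underside. It stands to the left or the right of the rest, exchanging places with the jar.
- probe: Thickness probe, 0.11 to 0.21 kg, upright in the holder: black square handle 30 x 30 x 70 mm tall, its underside resting on the holder's top; below it a collar of 17 mm diameter reaching 25 mm into the hole (3 mm play all round), then the spring sleeve. Origin: centre of the handle's underside, 40 mm above the free sleeve's tip; z up to the handle's top, x and y square to its flat faces.
- probe_sleeve (a joint): How far the probe's spring sleeve (14 mm diameter steel, 15 mm proud of the collar) is pushed in, in m: 0 free, 0.010 at its stop. Spring force about 1 N at first touch, 2.8 N half pushed in, 4.6 N at the stop; beyond that it is rigid.
- probe_tip (a point): Centre of the flat end of the spring sleeve, the face that goes on the panel.
- rivet_jar: Glass jar with a steel lid, 68 mm diameter, 90 mm tall, loose; bystander. Origin: centre of its underside.
- paint_can: Closed metal can, 56 mm diameter, 100 mm tall, standing loose at the back left; bystander. Origin: centre of its underside.
- tube_offcut: Offcut of 40 x 40 mm aluminium box tube, 110 mm long, lying loose at the back right; bystander. Origin: centre of its underside.
Things that resemble listed ones, but are neither listed nor needed, are in the scene too. Leave any pink or turquoise look-alike of the probe alone.

How it is judged (in metres and radians):
On the way, in this order (a step that is already met when the one before it is completed fails the run):
1. the clamp lever is swung fully down onto the panel (value of joint clamp above 0.95 rad), for 0.2 s.
2. the probe is held square on the circle, lightly pressed (distance between probe_tip and ring_mark below 0.0065 m and angle between the z axis of probe and the z axis of ring_mark, either way round below 0.14 rad and z of probe in the frame of ring_mark above 0.02 m and value of joint probe_sleeve between 0.0015 and 0.009 m and contact force between probe and rest between 0.7 and 8 N and contact force between the fingers and probe above 3 N), for 0.3 s.
At the end, for the whole second after the job is handed in: Clamp lever within 0.1 rad of fully down; probe in the gripper, at rest, tip within 6.5 mm of the circle's centre, axis within 0.14 rad of square to the sheet, sleeve pushed in 1.5 to 9 mm, force on the panel 0.7 to 8 N, all through the last second (all of step 2 and value of joint clamp above 0.95 rad and linear speed of probe below 0.02 m/s); the arm keeps its last pose, push and grip.
It fails at once if the probe is pressed hard on the panel or rest (over 15 N) (contact force between probe and rest above 15 N).
It fails at once if the jar is disturbed (moved over 20 mm) (distance of rivet_jar from where it was at the start of the episode above 0.02 m).
It fails at once if the can is disturbed (moved over 20 mm) (distance of paint_can from where it was at the start of the episode above 0.02 m).
It fails at once if the tube offcut is disturbed (moved over 20 mm) (distance of tube_offcut from where it was at the start of the episode above 0.02 m).
It also fails if it takes over 51 s, if anything falls off the work surface, if the arm or the gripper's body presses on something with over 40 N, if the wrist force passes 120 N, or if a joint passes its speed limit or range.

## Working session

There is one attempt and no reset: what is moved stays moved. The work goes in short steps, Python scripts to look and compute and a shell command to move; the robot and the scene stay as the last step left them, time stands still between calls to the robot, and variables do not carry over. Pictures are saved under pics/ and viewed, about 8 in all and at most 12, crops included, and the job is handed in when it is done.

```bash
mkdir -p pics; cat > h.py <<'E'
import numpy as np, cv2
from workcell import get_obs, optics, ctrl
from scipy.spatial.transform import Rotation as R
def snap(n,f):
    im=optics.get_image(n); cv2.imwrite('pics/'+f,im[:,:,::-1].copy()); return im
def ray(n,u,v,c=None):
    c=c or optics.calibration(n); K=np.array(c['intrinsics']);T=np.array(c['cam_to_world'])
    d=np.linalg.inv(K)@[u,v,1]; d=T[:3,:3]@[d[0],-d[1],-d[2]]; return T[:3,3],d
def atz(n,u,v,z,c=None):
    o,d=ray(n,u,v,c); return o+d*(z-o[2])/d[2]
def proj(n,p,c=None):
    c=c or optics.calibration(n); K=np.array(c['intrinsics']);T=np.array(c['cam_to_world'])
    q=T[:3,:3].T@(np.array(p)-T[:3,3]); x=K@[q[0],-q[1],-q[2]]; return x[:2]/x[2]
E
python3 - <<'E'
from h import *
a=snap('top','top0.png'); b=snap('scene','scene0.png')
for n in('top','scene','wrist'):
    c=optics.calibration(n); print(n,{k:(np.round(v,3).tolist() if k in('intrinsics','cam_to_world') else v) for k,v in c.items()})
print(get_obs())
E
```

```text
top {'intrinsics': [[446.826, 0.0, 275.83], [0.0, 446.826, 210.28], [0.0, 0.0, 1.0]], 'cam_to_world': [[0.024, 0.995, -0.095, 444.351], [-0.999, 0.026, 0.018, -32.775], [0.021, 0.095, 0.995, 1381.684], [0.0, 0.0, 0.0, 1.0]]}
scene {'intrinsics': [[428.517, 0.0, 280.372], [0.0, 428.517, 212.135], [0.0, 0.0, 1.0]], 'cam_to_world': [[0.804, -0.352, 0.478, 1021.87], [0.594, 0.445, -0.671, -694.122], [0.024, 0.823, 0.567, 693.931], [0.0, 0.0, 0.0, 1.0]]}
wrist {'intrinsics': [[294.854, 0.0, 277.792], [0.0, 294.854, 207.565], [0.0, 0.0, 1.0]], 'cam_to_world': [[0.228, 0.938, 0.261, 213.912], [-0.974, 0.22, 0.059, -591.774], [-0.002, -0.268, 0.963, 385.103], [0.0, 0.0, 0.0, 1.0]]}
{'t': 0.1, 'qpos': array([-1.36001574e+00,  4.23770046e-01,  1.63055929e+00, -2.18391433e-05,
        1.08859046e+00, -1.90087527e-02]), 'qvel': array([-0.00016684, -0.00014766, -0.00259301,  0.00152983,  0.00061956,
       -0.00114606]), 'joint_torque': array([ 4.07977295e-04, -5.45608485e+01, -2.74325877e+01,  6.45504682e-02,
        1.87565287e-02, -4.13737166e-05]), 'ee_pos': array([ 142.27297396, -608.10714283,  221.99724202]), 'orientation': array([-3.11956738e+00, -3.60023207e-01,  2.29730432e-04]), 'ft_force': array([ 0.00914359, -0.47403658,  0.19670083]), 'moment': array([-0.01973268, -0.02526111, -0.05044812]), 'width': 87.41955904149697}
```

View pics/top0.png

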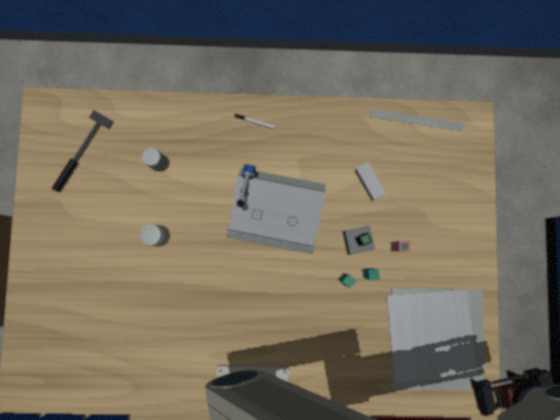

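View pics/scene0.png

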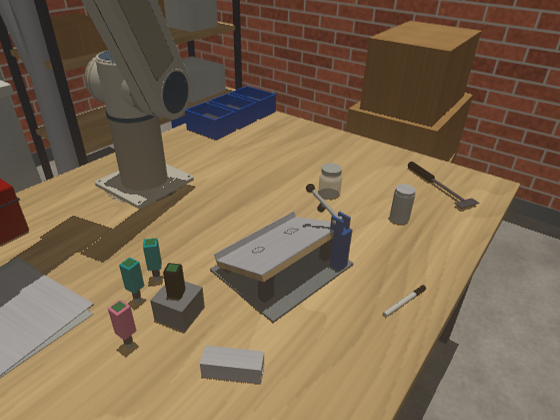

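Top view: rest centred near (277,212), circle (292,221), square (257,214), knob (240,204), holder and probe (362,240), turquoise/pink look-alikes around the holder. I'll enlarge that area to measure.

```bash
python3 - <<'E'
import cv2
a=cv2.imread('pics/top0.png'); cv2.imwrite('pics/top_c.png',cv2.resize(a[155:290,220:410],None,fx=4.2,fy=4.2,interpolation=cv2.INTER_CUBIC))
E
```

```text
(no output)
```

View pics/top_c.png

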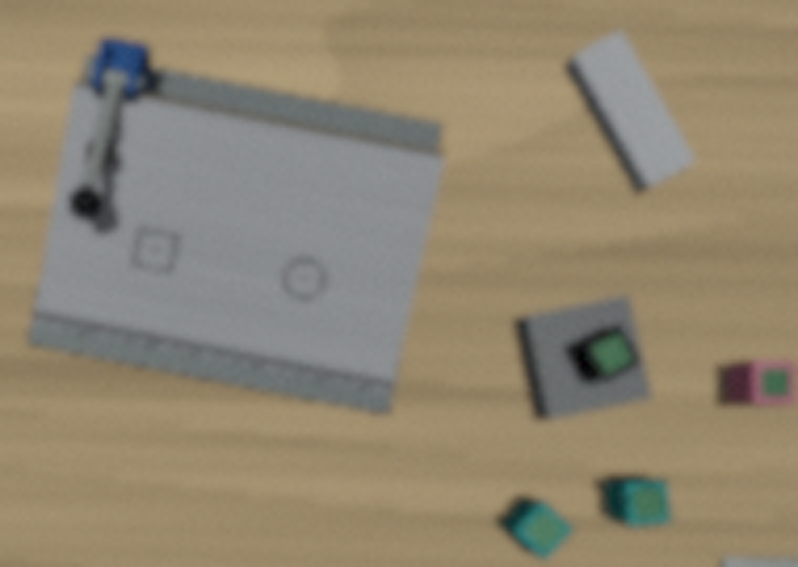

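```bash
cat > fit.py <<'E'
from h import *
from scipy.optimize import least_squares
P=lambda u,v:(220+u/4.2-.38,155+v/4.2-.38)
c=optics.calibration('top')
def panel(s,y,h=0): return np.array([s*np.cos(.38)-h*np.sin(.38),y,75+s*np.sin(.38)+h*np.cos(.38)])
def W(p,x): 
    r=np.array([[np.cos(x[2]),-np.sin(x[2])],[np.sin(x[2]),np.cos(x[2])]]); return np.r_[r@p[:2]+x[:2],p[2]]
obs=[(P(78,88),panel(85,130)),(P(440,155),panel(85,-130)),(P(392,382),panel(-85,-130)),(P(38,312),panel(-85,130))]
def f(x):
    e=[proj('top',W(m,x),c)-np.array(o) for o,m in obs]
    e.append((proj('top',W(panel(-20,x[3]),x),c)-np.array(P(304,278)))*2)
    e.append((proj('top',W(panel(-20,x[4]),x),c)-np.array(P(155,250)))*2)
    q=x[5]; k=np.array([84-100*np.cos(.67-q),100,134+100*np.sin(.67-q)])
    e.append(proj('top',W(k,x),c)-np.array(P(88,203)))
    return np.concatenate(e)
s=least_squares(f,[430,-30,-.2,-40,40,.1]); print(s.x.round(3)); print(s.fun.round(2))
x=s.x
print('circle',W(panel(-20,x[3]),x),'hinge',W(np.array([84,100,134.]),x))
for q in(0,x[5],1.05): print('knob',q,W(np.array([84-100*np.cos(.67-q),100,134+100*np.sin(.67-q)]),x))
ho=[atz('top',*P(*p),60,c) for p in((528,318),(630,298),(650,395),(545,415))]
print('holder',np.mean(ho,0),[np.linalg.norm(ho[i]-ho[i-1]) for i in range(4)],[np.arctan2(*(ho[i]-ho[i-1])[[1,0]]) for i in range(4)])
print('handle top',atz('top',*P(611,355),130,c))
E
python3 fit.py
```

```text
[ 5.66782e+02 -5.76970e+01 -1.64000e-01 -5.16500e+01  5.48440e+01
  2.25000e-01]
[-1.08 -0.73  1.25  0.27  0.62  0.46 -0.48  0.81  0.02 -0.09  0.06 -0.31
 -0.42 -0.02]
circle [ 540.0380233  -105.62770739   67.58159061] hinge [665.95895386  27.27367628 134.        ]
knob 0 [588.6251201   40.05030318 196.0985987 ]
knob 0.225429168566028 [576.88687748  41.98962442 177.00704685]
knob 1.05 [574.33454531  42.41130526  96.90795306]
holder [ 490.15871826 -308.00494403   60.        ] [np.float64(69.13056765175547), np.float64(74.10009739845256), np.float64(69.65009037986054), np.float64(75.83435241494827)] [np.float64(0.18383346369254394), np.float64(-1.353203013562723), np.float64(-2.9326308771141614), np.float64(1.7810535925462325)]
handle top [ 489.02833528 -308.67302661  130.        ]
```

Fit agrees with the model (residuals ≲1 px, circle and square at y = -52/+55 within 20–60, knob q≈0.22 in range). Lever first.

```bash
cat >> h.py <<'E'
def go(p=None,Rt=None):
    o=get_obs(); R0=R.from_rotvec(o['orientation']); 
    t=R0.inv().apply(np.array(p)-o['ee_pos']); r=(R0.inv()*Rt).as_rotvec() if Rt else np.zeros(3)
    print('trans',t.round(1),'rot',r.round(3),'| at',o['ee_pos'].round(1),'F',o['ft_force'].round(1),'t',o['t']); return t,r
E
python3 -c "
from h import *
go([571,42,235]); print(R.from_rotvec(get_obs()['orientation']).as_matrix().round(3))"
```

```text
trans [ 565.5 -535.4  -12.3] rot [0. 0. 0.] | at [ 142.3 -608.1  222. ] F [ 0.  -0.5  0.2] t 0.1
[[ 0.974  0.228 -0.   ]
 [ 0.228 -0.974  0.001]
 [ 0.    -0.001 -1.   ]]
```

```bash
Z='[0,0,0]'
python3 -m jog '{"delta_rot":[[0,0,0],[0,0,0],[0,0,0],[0,0,0],[0,0,0]],"translation":[[35,-33,-3],[70,-66,-6],[105,-99,-9],[140,-132,-12],[175,-165,-12]],"hand":[-1,-1,-1,-1,-1]}'
python3 -m jog '{"delta_rot":[[0,0,0],[0,0,0],[0,0,0],[0,0,0],[0,0,0]],"translation":[[35,-33,0],[70,-66,0],[105,-99,0],[140,-132,0],[175,-165,0]],"hand":[-1,-1,-1,-1,-1]}'
python3 -m jog '{"delta_rot":[[0,0,0],[0,0,0],[0,0,0],[0,0,0],[0,0,0]],"translation":[[35,-33,0],[70,-66,0],[105,-99,0],[140,-132,0],[175,-165,0]],"hand":[-1,-1,-1,-1,-1]}'
python3 -m jog '{"delta_rot":[[0,0,0],[0,0,0],[0,0,0]],"translation":[[35,-33,0],[40,-40,0],[40,-40,0]],"hand":[-1,-1,-1]}'
python3 -c "
from h import *
go([571,42,235])"
```

```text
t: 0.6
ee_pos: [275.9, -406.4, 234.8]
orientation: [3.121, 0.359, 0.0]
ft_force: [1.5, 0.0, 1.0]
width: 51.5
t: 1.1
ee_pos: [408.6, -205.7, 234.7]
orientation: [3.121, 0.36, -0.0]
ft_force: [0.9, -1.3, 0.1]
width: 11.3
t: 1.6
ee_pos: [541.4, -5.0, 234.5]
orientation: [3.121, 0.361, -0.001]
ft_force: [1.3, -1.0, 0.9]
width: 0.7
t: 1.9
ee_pos: [570.6, 42.3, 234.0]
orientation: [-3.12, -0.364, 0.002]
ft_force: [-0.5, -0.4, 1.0]
width: 0.4
trans [ 0.3  0.4 -1. ] rot [0. 0. 0.] | at [570.6  42.3 234. ] F [-0.5 -0.4  1. ] t 1.9
```

```bash
python3 -m jog '{"delta_rot":[[0,0,0],[0,0,0],[0,0,0],[0,0,0],[0,0,0]],"translation":[[0,0,25],[0,0,40],[0,0,52],[0,0,64],[0,0,76]],"hand":[-1,-1,-1,-1,-1]}'
python3 -m jog '{"delta_rot":[[0,0,0],[0,0,0],[0,0,0],[0,0,0],[0,0,0]],"translation":[[0,0,10],[0,0,20],[0,0,30],[0,0,38],[0,0,45]],"hand":[-1,-1,-1,-1,-1]}'
python3 -m jog '{"delta_rot":[[0,0,0],[0,0,0],[0,0,0]],"translation":[[0,0,3],[0,0,5],[0,0,5]],"hand":[-1,-1,-1]}'
```

```text
t: 2.4
ee_pos: [570.4, 40.3, 158.3]
orientation: [3.121, 0.359, 0.0]
ft_force: [-1.5, -0.9, 1.7]
width: 0.7
t: 2.9
ee_pos: [571.4, 41.2, 113.2]
orientation: [3.121, 0.36, 0.002]
ft_force: [1.1, 0.2, 1.9]
width: 0.8
t: 3.2
ee_pos: [570.7, 41.1, 108.6]
orientation: [-3.121, -0.36, -0.0]
ft_force: [0.0, 0.3, 0.1]
width: 0.5
```

```bash
python3 -m jog '{"delta_rot":[[0,0,0],[0,0,0],[0,0,0]],"translation":[[0,0,1.5],[0,0,3],[0,0,3]],"hand":[-1,-1,-1]}'
python3 - <<'E'
from h import *
a=snap('scene','s1.png')[:,:,::-1]
cv2.imwrite('pics/s1c.png',cv2.resize(a[150:300,180:380],None,fx=4,fy=4,interpolation=cv2.INTER_CUBIC))
print(get_obs()['ft_force'])
E
```

```text
t: 3.5
ee_pos: [571.0, 41.2, 107.5]
orientation: [-3.121, -0.36, -0.001]
ft_force: [-4.3, -0.7, 15.9]
width: 0.5
[-4.58541593 -0.66248373 15.41617973]
```

View pics/s1c.png

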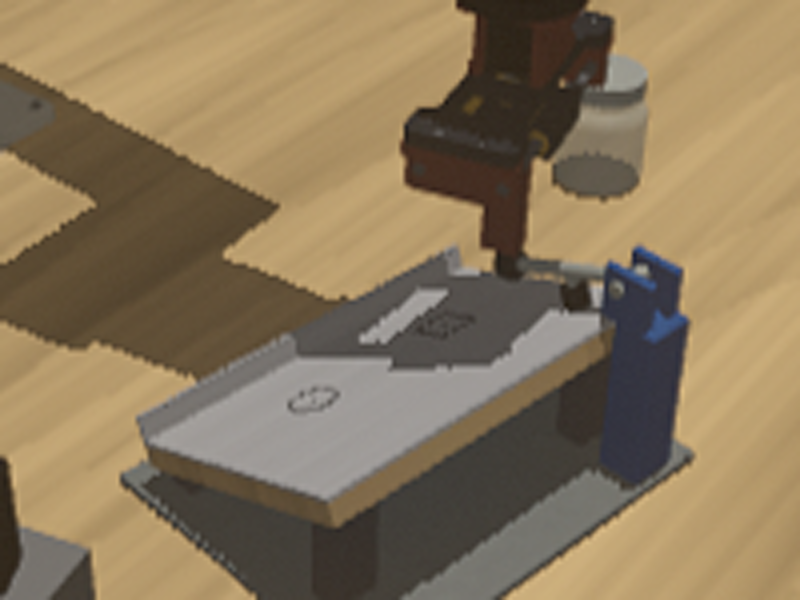

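The knob is fully down with ~16 N at its stop (z = 107.5 as predicted). Raise and go above the probe.

```bash
python3 -m jog '{"delta_rot":[[0,0,0],[0,0,0],[0,0,0],[0,0,0],[0,0,0]],"translation":[[0,0,-20],[0,0,-60],[0,0,-110],[0,0,-127],[0,0,-127]],"hand":[-1,-1,-1,-1,0]}'
python3 -c "
from h import *
go([489,-308.5,225])"
```

```text
t: 4.05
ee_pos: [572.2, 41.3, 236.0]
orientation: [3.121, 0.36, 0.009]
ft_force: [-0.6, 0.5, 0.1]
width: 5.6
trans [-160.8  321.6   10.4] rot [0. 0. 0.] | at [572.2  41.3 236. ] F [-0.6  0.5  0.1] t 4.05
```

```bash
python3 -m jog '{"delta_rot":[[0,0,0],[0,0,0],[0,0,0],[0,0,0],[0,0,0]],"translation":[[-20,40,2],[-40,80,4],[-60,120,6],[-80,160,8],[-100,200,10]],"hand":[1,1,1,1,1]}'
python3 -m jog '{"delta_rot":[[0,0,0],[0,0,0],[0,0,0],[0,0,0],[0,0,0]],"translation":[[-20,40,0],[-40,80,0],[-60,121,0],[-60,121,0],[-60,121,0]],"hand":[1,1,1,1,1]}'
python3 - <<'E'
from h import *
o=get_obs();c=optics.calibration('wrist');snap('wrist','w1.png');print(o['ee_pos'],o['orientation'],o['width'])
for p in([489,-308.5,130],[540,-105.6,67.6]): print(proj('wrist',p,c))
import pickle;pickle.dump(c,open('w1.pkl','wb'))
E
```

```text
t: 4.55
ee_pos: [517.0, -177.5, 220.8]
orientation: [-3.119, -0.36, 0.004]
ft_force: [0.3, 0.3, -0.4]
width: 44.7
t: 5.05
ee_pos: [486.7, -307.9, 220.9]
orientation: [-3.119, -0.356, 0.003]
ft_force: [-1.2, 0.9, 0.3]
width: 85.0
[ 486.69019566 -307.91556132  220.91420369] [-3.11899328 -0.35618127  0.00349139] 85.02207521592791
[279.12757613 208.1510817 ]
[ 95.37837485 100.55014914]
```

View pics/w1.png

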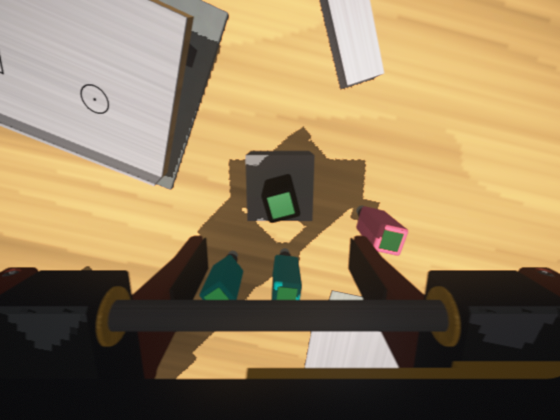

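Wrist view: probe's green handle top at (281,205), predicted (279,208); circle dot (95,100), predicted (95,100.5). Measure the handle's yaw.

```bash
python3 - <<'E'
from h import *
import pickle;c=pickle.load(open('w1.pkl','rb'))
a=cv2.imread('pics/w1.png')[185:222,255:305].astype(int)
m=((a[:,:,1]>a[:,:,2]+25)&(a[:,:,1]>a[:,:,0]+15)).astype(np.uint8)
ct=max(cv2.findContours(m,0,2)[0],key=cv2.contourArea)[:,0]+[255,185]
w=np.array([atz('wrist',u,v,130,c)[:2] for u,v in ct],np.float32)
r=cv2.minAreaRect(w);print(r)
yaw=np.radians(r[2])
o=get_obs();R0=R.from_rotvec(o['orientation']);y=R0.as_matrix()[:,1]
d=(yaw-np.arctan2(y[1],y[0])+np.pi/4)%(np.pi/2)-np.pi/4
# candidates for jaw dir
for k in(0,1,-1):
    dd=d+k*np.pi/2
    Rt=R.from_rotvec([0,0,dd])*R0
    Rm=Rt.as_matrix();zt=np.array([0,0,-1.]) 
    yy=Rm[:,1]*[1,1,0];yy/=np.linalg.norm(yy);xx=np.cross(yy,zt);Rt=R.from_matrix(np.c_[xx,yy,zt])
    print('k',k,'jaw dir',yy.round(3));go([*r[0],150],Rt)
print(o['qpos'])
E
```

```text
((491.9132385253906, -309.11859130859375), (21.034082412719727, 20.989938735961914), 28.20828628540039)
k 0 jaw dir [ 0.473 -0.881 -0.   ]
trans [ 4.3  3.3 71.2] rot [-0.003  0.001 -0.263] | at [ 487.1 -307.   221.2] F [ 0.6  0.2 -0.2] t 5.1
k 1 jaw dir [ 0.881  0.473 -0.   ]
trans [ 4.3  3.3 71.2] rot [-3.000e-03 -1.000e-03 -1.834e+00] | at [ 487.1 -307.   221.2] F [ 0.6  0.2 -0.2] t 5.1
k -1 jaw dir [-0.881 -0.473 -0.   ]
trans [ 4.3  3.3 71.2] rot [-1.000e-03  3.000e-03  1.307e+00] | at [ 487.1 -307.   221.2] F [ 0.6  0.2 -0.2] t 5.1
[-5.83294397e-01  3.54529356e-01  1.74014272e+00  4.74498207e-04
  1.04989753e+00  7.58288661e-01]
```

```bash
python3 -m jog '{"delta_rot":[[0,0,-0.13],[0,0,-0.263],[0,0,-0.263],[0,0,-0.263],[0,0,-0.263]],"translation":[[3.5,3,0],[3.5,3,30],[3.5,3,60],[3.5,3,60],[3.5,3,60]],"hand":[1,1,1,1,1]}'
python3 -c "
from h import *
go([491,-309,76])"
```

```text
t: 5.6
ee_pos: [492.2, -308.5, 162.4]
orientation: [-3.045, -0.768, 0.002]
ft_force: [-0.5, -0.4, 0.5]
width: 87.8
trans [-1.2  0.  86.4] rot [0. 0. 0.] | at [ 492.2 -308.5  162.4] F [-0.5 -0.4  0.5] t 5.6
```

```bash
python3 -m jog '{"delta_rot":[[0,0,0],[0,0,0],[0,0,0],[0,0,0],[0,0,0]],"translation":[[-1,0,20],[-1,0,40],[-1,0,60],[-1,0,80],[-1,0,86]],"hand":[1,1,1,1,1]}'
python3 -m jog '{"delta_rot":[[0,0,0],[0,0,0],[0,0,0],[0,0,0],[0,0,0]],"translation":[[0,0,0],[0,0,0],[0,0,0],[0,0,0],[0,0,0]],"hand":[-1,-1,-1,-1,-1]}'
python3 -m jog '{"delta_rot":[[0,0,0],[0,0,0],[0,0,0],[0,0,0],[0,0,0]],"translation":[[0,0,0],[0,0,0],[0,0,0],[0,0,0],[0,0,0]],"hand":[-1,-1,-1,-1,-1]}'
```

```text
t: 6.1
ee_pos: [491.4, -310.0, 76.6]
orientation: [-3.046, -0.767, 0.0]
ft_force: [-0.3, 0.9, 0.2]
width: 87.9
t: 6.6
ee_pos: [491.5, -310.7, 77.3]
orientation: [3.046, 0.766, 0.001]
ft_force: [0.0, 0.5, -0.6]
width: 51.4
t: 7.1
ee_pos: [491.1, -310.5, 76.7]
orientation: [-3.047, -0.766, 0.0]
ft_force: [-1.3, 0.7, 1.2]
width: 30.1
```

```bash
python3 -m jog '{"delta_rot":[[0,0,0],[0,0,0],[0,0,0],[0,0,0],[0,0,0]],"translation":[[0,0,-8],[0,0,-25],[0,0,-50],[0,0,-80],[0,0,-115]],"hand":[-1,-1,-1,-1,-1]}'
python3 -m jog '{"delta_rot":[[0,0,0]],"translation":[[0,0,0]],"hand":[-1]}'
python3 - <<'E'
from h import *
x=[566.78,-57.70,-.164]
Rr=R.from_euler('z',x[2]); n=Rr.apply([-np.sin(.38),0,np.cos(.38)])
o=get_obs();R0=R.from_rotvec(o['orientation']);M=R0.as_matrix()
# minimal rotation of tool z to -n
a=np.cross(M[:,2],-n);Rt=R.from_rotvec(a/np.linalg.norm(a)*np.arcsin(np.linalg.norm(a)))*R0
circ=np.array([540.0,-105.6,67.6])
print('n',n,'jaw',Rt.as_matrix()[:,1])
for h in(60,): go(circ+n*(56.7+h),Rt)
c=optics.calibration('wrist'); snap('wrist','w2.png')
T=lambda p:proj('wrist',o['ee_pos']+R0.apply(p),c)
print('tip',T([0,0,56.7]),'top corners',[T([i,j,16.7-70]).round() for i in(-15,15) for j in(-15,15)],'q',o['qpos'].round(2))
E
```

```text
t: 7.6
ee_pos: [490.4, -310.0, 192.2]
orientation: [-3.045, -0.766, 0.002]
ft_force: [0.6, -0.2, -1.7]
width: 29.6
t: 7.7
ee_pos: [493.7, -312.1, 196.6]
orientation: [3.041, 0.765, 0.009]
ft_force: [-0.1, -0.0, -1.3]
width: 30.3
n [-0.3659435   0.06055864  0.92866464] jaw [ 0.43066307 -0.8735843   0.22667109]
trans [ 104.2 -186.6   19.7] rot [-0.225  0.297 -0.   ] | at [ 493.7 -312.1  196.6] F [-0.1 -0.  -1.3] t 7.7
tip [277.51273533 222.70470789] top corners [array([243., 335.]), array([311., 335.]), array([241., 273.]), array([314., 273.])] q [-0.58  0.39  1.75  0.    0.99  0.49]
```

View pics/w2.png

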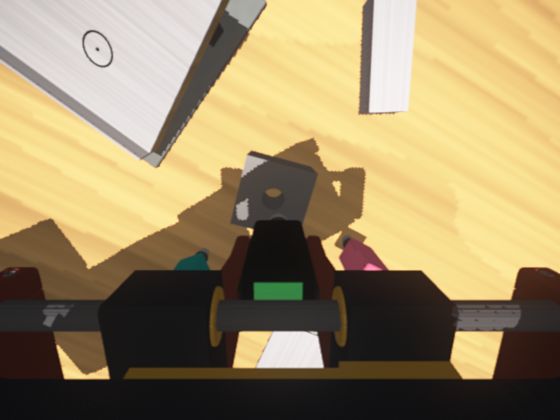

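Probe held centred (green edge at row 283 as predicted), holder hole empty. Move over the circle, tilted.

```bash
python3 -m jog '{"delta_rot":[[-0.045,0.06,0],[-0.09,0.12,0],[-0.135,0.18,0],[-0.18,0.24,0],[-0.225,0.297,0]],"translation":[[21,-37,0],[42,-74,0],[63,-111,5],[84,-149,10],[104,-186,15]],"hand":[-1,-1,-1,-1,-1]}'
python3 -m jog '{"delta_rot":[[0,0,0],[0,0,0],[0,0,0]],"translation":[[0,0,0],[0,0,0],[0,0,0]],"hand":[-1,-1,-1]}'
cat > aim.py <<'E'
from h import *
import sys
n=np.array([-0.36594,0.06056,0.92866]); circ=np.array([540.0,-105.6,67.6])
o=get_obs();R0=R.from_rotvec(o['orientation']);M=R0.as_matrix()
a=np.cross(M[:,2],-n);Rt=R.from_rotvec(a)*R0
tip=o['ee_pos']+M[:,2]*56.7
print('tilt err',np.linalg.norm(a),'tip height',(tip-circ)@n,'lateral tool',(M.T@(tip-circ))[:2])
go(circ+n*(56.7+float(sys.argv[1])),Rt)
E
python3 aim.py 30
```

```text
t: 8.25
ee_pos: [493.2, -95.8, 175.4]
orientation: [2.864, 0.719, 0.514]
ft_force: [-0.7, 0.7, -2.4]
width: 30.1
t: 8.55
ee_pos: [495.2, -98.0, 176.4]
orientation: [2.864, 0.72, 0.511]
ft_force: [0.2, -0.4, -2.1]
width: 30.1
tilt err 0.008414056174352038 tip height 61.227761303006915 lateral tool [-1.85530479 -2.11451672]
trans [ 1.5  1.5 31.2] rot [-0.007  0.005 -0.   ] | at [495.2 -98.  176.4] F [ 0.2 -0.4 -2.1] t 8.55
```

```bash
python3 -m jog '{"delta_rot":[[-0.007,0.005,0],[-0.007,0.005,0],[-0.007,0.005,0],[-0.007,0.005,0],[-0.007,0.005,0]],"translation":[[1.7,1.9,12],[1.7,1.9,25],[1.7,1.9,38],[1.7,1.9,44],[1.7,1.9,44]],"hand":[-1,-1,-1,-1,-1]}'
python3 -m jog '{"delta_rot":[[0,0,0],[0,0,0]],"translation":[[0,0,0],[0,0,0]],"hand":[-1,-1]}'
python3 aim.py 8
python3 - <<'E'
from h import *
o=get_obs();R0=R.from_rotvec(o['orientation']);w=optics.calibration('wrist');s=optics.calibration('scene')
A=snap('wrist','w3.png')[:,:,::-1];B=snap('scene','s3.png')[:,:,::-1]
circ=[540.0,-105.6,67.6];tip=o['ee_pos']+R0.apply([0,0,56.7])
for n,c in(('wrist',w),('scene',s)): print(n,'circ',proj(n,circ,c),'tip',proj(n,tip,c))
b=proj('scene',circ,s).astype(int);a=proj('wrist',circ,w).astype(int)
cr=lambda I,p:cv2.resize(I[p[1]-50:p[1]+50,p[0]-50:p[0]+50],(400,400),interpolation=cv2.INTER_CUBIC)
print(a-50,b-50);cv2.imwrite('pics/ws3.png',np.hstack([cr(A,a),cr(B,b)]))
E
```

```text
t: 9.05
ee_pos: [513.0, -101.8, 135.8]
orientation: [2.858, 0.716, 0.519]
ft_force: [-0.7, 0.4, -1.6]
width: 29.7
t: 9.25
ee_pos: [513.1, -101.1, 137.1]
orientation: [2.856, 0.717, 0.522]
ft_force: [0.7, 0.6, -2.8]
width: 29.8
tilt err 0.0015069713509964534 tip height 17.939157438654632 lateral tool [0.45946856 0.30625549]
trans [-0.4 -0.3  9.9] rot [ 0.001 -0.001  0.   ] | at [ 513.1 -101.1  137.1] F [ 0.7  0.6 -2.8] t 9.25
wrist circ [276.95289346 216.89844569] tip [277.26615284 223.15653743]
scene circ [257.15841868 248.91646983] tip [255.31233971 241.89247728]
[226 166] [207 198]
```

View pics/ws3.png

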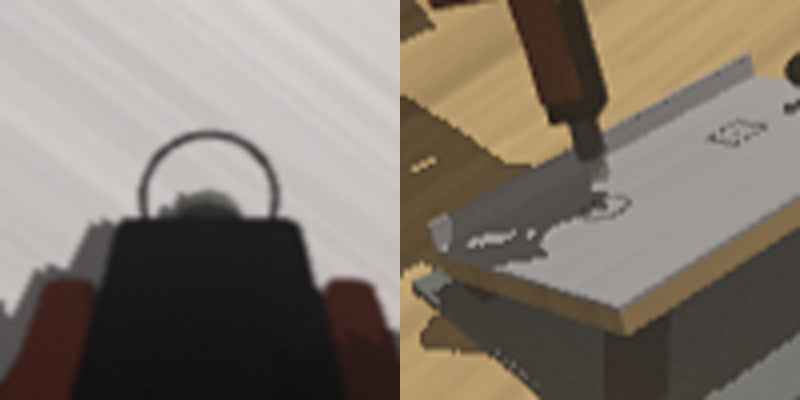

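Relative tip-to-circle offset observed matches the model in both views (within ~1 mm). Descend in small steps.

```bash
python3 -m jog '{"delta_rot":[[0,0,0],[0,0,0],[0,0,0],[0,0,0],[0,0,0]],"translation":[[-0.4,-0.3,7],[-0.4,-0.3,13],[-0.4,-0.3,16],[-0.4,-0.3,16],[-0.4,-0.3,16]],"hand":[-1,-1,-1,-1,-1]}'
for i in 1 2 3; do python3 -c "
from h import *
fs=[]
for k in range(6):
    optics.get_image('wrist');fs.append(get_obs()['ft_force']@np.array([-.366,.0606,.9287]))
print('Fn',np.round(np.mean(fs),2))"; python3 aim.py 0 | head -1
python3 -m jog '{"delta_rot":[[0,0,0],[0,0,0],[0,0,0]],"translation":[[0,0,1],[0,0,2],[0,0,2]],"hand":[-1,-1,-1]}' >/dev/null; done
python3 -c "
from h import *
fs=[]
for k in range(6):
    optics.get_image('wrist');fs.append(get_obs()['ft_force']@np.array([-.366,.0606,.9287]))
print('Fn',np.round(np.mean(fs),2))"; python3 aim.py -5
```

```text
t: 9.85
ee_pos: [518.2, -101.6, 121.3]
orientation: [2.857, 0.718, 0.52]
ft_force: [0.7, 0.6, -2.0]
width: 29.7
Fn -2.08
tilt err 0.0012468139553937065 tip height 1.7272642136155814 lateral tool [-0.00133282 -0.46330701]
Fn -1.39
tilt err 0.0009017281302154739 tip height -0.41066620490619526 lateral tool [-0.17146153 -0.60119037]
Fn -0.12
tilt err 0.001014366463796161 tip height -2.372738357503276 lateral tool [-0.11320307 -0.54468189]
Fn 1.0
tilt err 0.0010179201064628703 tip height -4.390188214519293 lateral tool [-0.10959226 -0.55085587]
trans [0.2 0.6 0.6] rot [ 0.    -0.001  0.   ] | at [ 520.5 -102.   116. ] F [-1.2  0.8  0.9] t 11.95
```

Net contact ≈ 3.1 N, compression ≈ 4.4–5.8 mm: about half. Settle and take one last look, then hand in.

```bash
python3 -m jog '{"delta_rot":[[0,0,0],[0,0,0],[0,0,0],[0,0,0],[0,0,0]],"translation":[[0,0.3,0],[0,0.3,0],[0,0.3,0],[0,0.3,0],[0,0.3,0]],"hand":[-1,-1,-1,-1,-1]}'
python3 - <<'E'
from h import *
A=snap('wrist','w4.png')[:,:,::-1];B=snap('scene','s4.png')[:,:,::-1]
print(proj('wrist',[540.0,-105.6,67.6]))
cv2.imwrite('pics/ws4.png',np.hstack([cv2.resize(A[166:266,226:326],(400,400)),cv2.resize(B[170:290,207:327],(400,400),interpolation=cv2.INTER_CUBIC)]))
E
python3 aim.py -5
```

```text
t: 12.45
ee_pos: [520.6, -102.2, 116.0]
orientation: [2.857, 0.718, 0.521]
ft_force: [-2.2, 1.3, 0.3]
width: 30.1
[277.67410329 224.77577185]
tilt err 0.0009553164065651069 tip height -4.405644538283955 lateral tool [-0.13739559 -0.28199716]
trans [0.2 0.3 0.6] rot [-0.    -0.001  0.   ] | at [ 520.6 -102.3  116. ] F [-0.9  0.3  0.7] t 12.55
```

View pics/ws4.png

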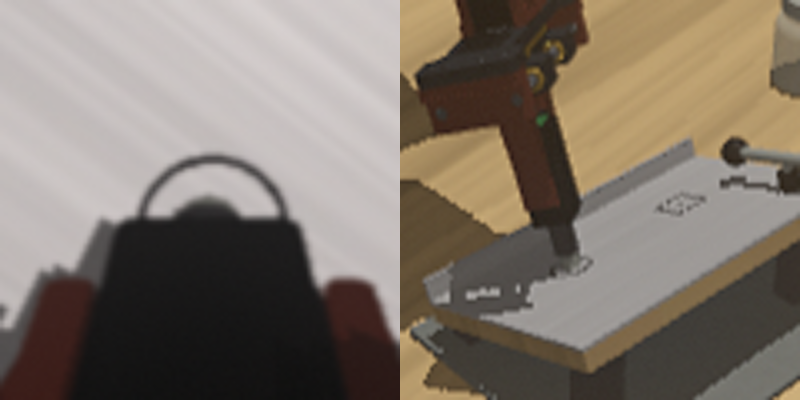

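Both views show the tip inside the circle (about 1.4 mm off sideways, well within 6.5), the knob still down, and forces steady. Handing in.

```bash
python3 -c "
from workcell import ctrl
print(ctrl.close_job())"
```

```text
the job is handed in; nothing more can be done
None
```

I swung the clamp lever down to its stop, took the probe from its holder and held it on the circle, and handed the job in with it still in the gripper. No verdict was reported.

**Clamp:** the knob stopped at its predicted height with about 16 N on it, and it was still down in the last scene picture.

**Probe at hand-in:**

| Check | Value |
|---|---|
| Tip from circle centre, from the arm pose | about 0.3 mm |
| Tip from circle centre, sideways in the wrist picture | about 1.4 mm |
| Tilt from square to the fitted panel | about 0.001 rad |
| Contact force | about 3 N |
| Sleeve pushed in, from the arm pose | about 4.4 mm |
| Sleeve pushed in, from the force | about 5.8 mm |
| Grip opening | 30 mm, the handle's width |

The two sleeve figures and the two tip offsets disagree by about 1 mm each. All are inside the limits, so I did not correct further. The force readings are noisy by about 1 N.

**Bystanders:** I kept the arm clear of the jar, the can and the tube offcut, but did not measure their positions again at the end.

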